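# Unlock the wide registered-mail strongbox

### The arm

A 7-joint arm with a two-finger parallel gripper is mounted at the origin on the work surface. World frame = base frame: x ahead of the robot, y to its left, z up, the work surface at z = 0. Lengths are in mm, angles in rad, forces in N, time in s.
With the tool pointing down it reaches from about 400 to 875 mm from the base axis. Payload 4.4 kg.
Tool frame: the origin (TCP) lies at the very end of the fingers, on their centre line; the grasp point (between the pads) lies 19 mm behind it; y points along the fingers, z is the direction in which the jaws open and shut, and the axes are right-handed (so a half turn about y gives the same grasp; the last joint's range is limited). The gripper opens to 85 mm and grips with 20 to 120 N. Pads are 22 mm wide; open, the fingers measure 114 mm over their backs; the gripper's body (76 mm by 85 mm) begins 54 mm behind the grasp point. The pads swing forward as they close: fully open they stand 13 mm farther back than shut.
Start: joints at [1.094, 0.628, 0.038, 1.517, -0.027, 0.996, -0.02], TCP at [259.601, -595.924, 231.313] pointing down, gripper open.
Joint ranges: [-3.06, 3.06], [-0.37, 2.12], [-1.25, 1.32], [0.18, 2.47], [-1.1, 4.24], [0.23, 1.98], [-2.94, 2.94]. Speed limits (rad/s): [2.57, 2.57, 3.14, 3.14, 3.14, 3.14, 3.14].

### API

Orientations are given as [roll, pitch, yaw] about the fixed x, y, z axes, in that order (R = Rz(yaw) Ry(pitch) Rx(roll)).
In Python, from cell import ctrl, imaging, finish_job gives the robot as it stands.
- The arm moves only by the shell command python3 -m inch 'ROWS'. ROWS is JSON, one flat list of numbers, 7 for each row, row after row: the opening, from 0 (shut) to 1 (fully open), then the shift along the tool's x, y, z in cm, then the turn, a rotation vector about the tool's x, y, z in degrees. A call has 1 to 12 rows; each row is the pose to reach, as a shift and turn from the pose commanded when the call began, along the tool's axes at that moment; what a row does not reach only later rows make up. A row lasts 1/10 s, in which the tool goes at most 50 mm and 8.59 degrees, less where a joint would pass 70% of its speed; a pose out of reach is approached as far as the arm can. A call with a gripper value outside its range is refused whole. The fingers move at their own pace and stop on an object; the grip force is fixed at half the most. Time passes only in rows, so rows that repeat a pose let the fingers close. It gives the time, the measured TCP pose, the force and the opening at its end, in the units of the state.
- ctrl.read_state(): the state, without advancing time (a new reading comes with each control period).
- imaging.get_image(name): name is "scene" or "top" or "wrist"; returns a dict with "img" (400x640x3 uint8, red, green, blue), "fx", "fy", "cx", "cy" (pixels), "R" (3x3) and "t" (3): a world point X has camera coordinates R X + t. Camera axes: x right, y down, z forward; pixel columns grow to the right and rows downward; lengths in mm; the calibration is good to about 2 mm. A picture is of the moment at which its call begins. There is no depth.
- finish_job(): hands the job in, once; it reports no verdict.
The state is a dict: "clock": time; "qpos": joint angles; "qd": joint speeds; "tau": joint torques, N m; "eef_pos": TCP position; "tool_rot": TCP orientation; "force": force on the tool from outside, world axes, zero at the start; "torque": the same for the moment, N m; "width": finger opening in mm.
Only numpy, scipy, OpenCV 4.12 (cv2) and the standard library are available. Lean on these libraries where they do the work, as an engineer would, in place of code of your own. Each camera call takes 0.05 s, during which the arm holds its last target.

### The job

Two grey steel strongboxes for registered mail stand on the sorting table. Unlock the wide, low one: turn the dial on its lid so that its pointer stands at 3, then slide its bolt all the way back towards the dial and let go. Leave the dial and bolt of the narrow, taller box as they are, and do not knock the ink pad off its place on the wide box's lid.

Things in the scene. Friction and masses are not known exactly. Their poses are not given: they have to be found in the camera images.
- wide_box: The wide, low strongbox, fixed: 220 deep (x) x 240 wide (y) x 85 mm tall; origin under its centre. x points to its back. On its lid, on the centre line: the bolt's tab 65 mm in front of the centre, the dial's axis 45 mm behind it. The dial has a fixed round white face, 104 mm across, 18 mm above the lid, with digits 0 to 9 clockwise, 36 degrees apart; 0 at the back.
- dial_grip (a point): Grip of the wide box's dial: a black bar on edge, 48 long x 14 thick x 36 mm tall, turning about the vertical on the white face. Point: on the turning axis, 26 mm above the face, 12 mm below the bar's top, 129 mm above the table. x axis: along the bar to its pointer end (white line on top), turning with it; z up. Take it across its thickness from above.
- dial (a joint): Reading of the wide box's dial, rad: 0 with the pointer at digit 0, growing clockwise seen from above, 0.628 per digit: digit 3 is 1.885. Starts between 0.45 and 1.45, so under a quarter turn clockwise is needed. Friction 0.05 N m, no clicks, stays where left. Away from 3 a hidden disc blocks the bolt; with the bolt drawn back the dial is caught near 3.
- bolt_tab (a point): Upright steel tab of the wide box's bolt, 24 wide (y) x 10 thick (x) x 34 mm tall. Point: 14 mm below its top, 28 mm above the lid, 113 mm above the table. x axis: the level unlocking direction, straight to the dial's axis (110 mm away when locked). The flat bar under it is 18 mm wide, its top 11 mm above the lid; a keeper bridge 18 mm high stands 36 mm in front.
- bolt (a joint): Travel of the wide box's bolt, m: 0 locked (forward in its keeper), 0.020 fully back towards the dial, at its stop. About 2 N friction, no spring, stays where left; free only with the dial at 3.
- other_dial_pointer (a point): Pointer end of the same kind of dial on the narrow, taller box (220 deep x 150 wide x 110 mm tall), on top of its bar, 26 mm from the axis. Not to be turned.
- other_bolt (a joint): Travel of the narrow box's bolt, m, 0 locked. Not to be moved.
- ink_pad_center (a point): Ink pad, a loose flat black case 75 x 45 x 20 mm on the wide box's lid beside the dial, on the left seen from the robot. Point: its centre, half-way up. To be left there.

How it is judged:
By the outcome, as a careful person would: the job done as asked, in the order asked, and still so for the second after the job is handed in, with the robot touching nothing.
It also fails if it takes over 48 s, if anything falls off the work surface, if the arm or the gripper's body presses on something with over 40 N, if the wrist force passes 120 N, or if a joint passes its speed limit or range.

## Working session

There is one attempt and no reset: what is moved stays moved. The work goes in short steps, Python scripts to look and compute and a shell command to move; the robot and the scene stay as the last step left them, time stands still between calls to the robot, and variables do not carry over. Pictures are saved under pics/ and viewed, and the job is handed in when it is done.

```bash
ls; mkdir -p pics; python3 - <<'E'
from cell import ctrl, imaging
import cv2
print(ctrl.read_state())
for n in ["scene","top","wrist"]:
    d=imaging.get_image(n); cv2.imwrite(f"pics/{n}0.png",d["img"][:,:,::-1]); print(n,d["fx"],d["cx"],d["cy"],d["R"],d["t"])
E
```

```text
pics
{'clock': 0.0, 'qpos': array([ 1.09418751,  0.62933816,  0.0384693 ,  1.51835702, -0.02698399,
        0.99629426, -0.02001866]), 'qd': array([-1.88597098e-04, -8.32998166e-05,  9.97245784e-04,  1.75806427e-03,
        1.80712988e-03, -5.03600887e-04,  2.53598686e-04]), 'tau': array([-2.59462655e-05, -5.63395321e+01,  1.22622907e+00, -1.93446493e+01,
        1.09817268e-02,  1.06468366e-02,  2.57243306e-05]), 'eef_pos': array([ 259.33976192, -595.35013623,  230.39826867]), 'tool_rot': array([-1.57267364e+00, -5.36851697e-05, -2.73081562e+00]), 'force': array([ 0.64227335, -0.21023129, -0.63156876]), 'torque': array([-0.01537598, -0.06500644,  0.03100865]), 'width': 85.4795936965644}
scene 362.6705979660691 312.4203188022852 196.12174512230155 [[ 0.83099472  0.55609772  0.01425108]
 [ 0.35215561 -0.5060606  -0.78733036]
 [-0.43062071  0.65928598 -0.61636662]] [-502.85011554 -103.43810441  991.22964517]
top 396.25731005363167 320.32361844633994 206.4039867578778 [[ 0.00228309 -0.99999141 -0.00345845]
 [-0.99913311 -0.00213734 -0.04157481]
 [ 0.04156706  0.00355037 -0.99912941]] [ 46.91588292 571.65037933 994.78285368]
wrist 322.72121714464964 313.3574609548415 196.81408555034366 [[ 3.98598364e-01 -9.17125561e-01 -2.21326881e-04]
 [-8.76004642e-01 -3.80797943e-01  2.95987827e-01]
 [-2.71542283e-01 -1.17786380e-01 -9.55191686e-01]] [-649.26614877  -38.04586516  379.5030984 ]
```

View pics/top0.png

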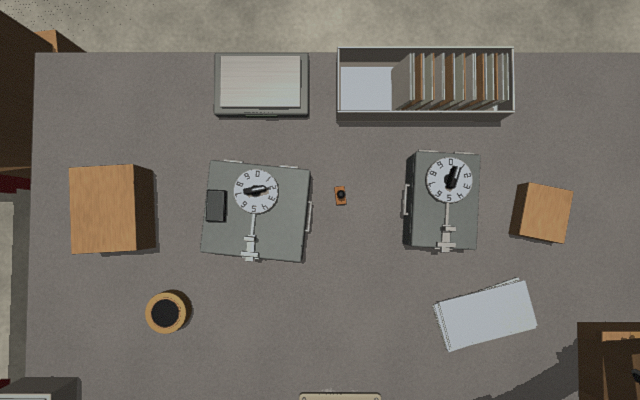

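View pics/scene0.png

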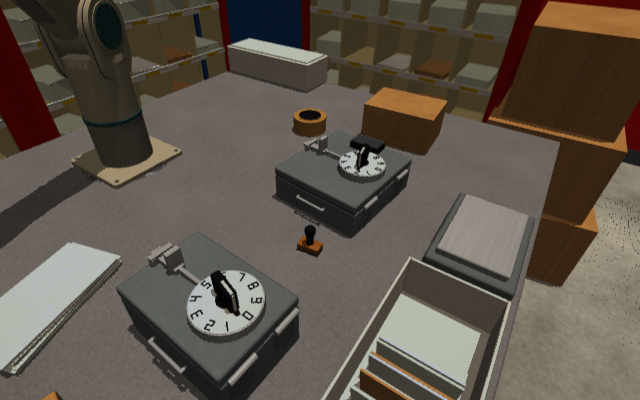

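The top view shows the wide box with its dial at about (256,191), bolt tab at about (250,240) and ink pad at (216,206). The narrow box's dial is at (449,180). Next I'll zoom in and measure.

```bash
cat > h.py <<'E'
import numpy as np
def ray(d,u,v,z):
    R=np.array(d["R"]);t=np.array(d["t"])
    c=-R.T@t; r=R.T@np.array([(u-d["cx"])/d["fx"],(v-d["cy"])/d["fy"],1])
    return c+r*(z-c[2])/r[2]
def proj(d,X):
    p=np.array(d["R"])@np.array(X)+np.array(d["t"]); return np.array([d["fx"]*p[0]/p[2]+d["cx"],d["fy"]*p[1]/p[2]+d["cy"]])
E
python3 - <<'E'
from cell import imaging
import cv2
d=imaging.get_image("top")
im=d["img"][150:270,195:320,::-1]
cv2.imwrite("pics/z1.png",cv2.resize(im,None,fx=5,fy=5,interpolation=cv2.INTER_CUBIC)[:600])
E
```

```text
(no output)
```

View pics/z1.png

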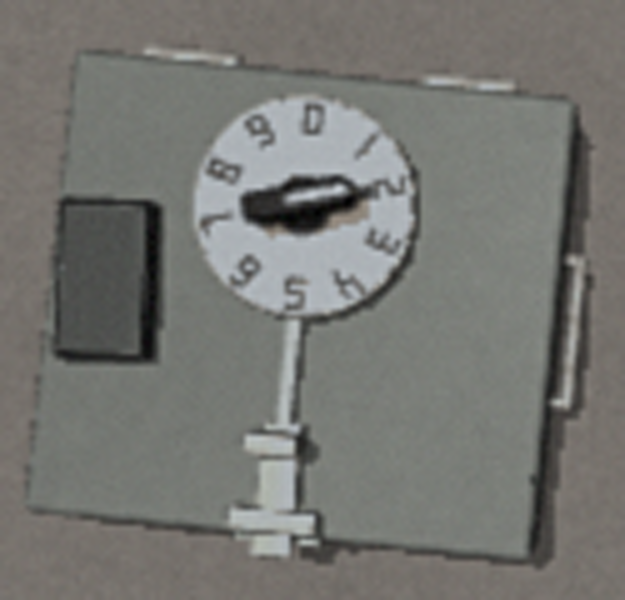

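Zoomed view: dial face centre at about (304,207), with the pointer near digit 2. The lid corners are (80,52), (577,100), (530,557), (30,508).

```bash
python3 - <<'E'
from cell import imaging, ctrl
from h import *
import cv2
from scipy.optimize import least_squares
d=imaging.get_image("top")
P=lambda a,b,z: ray(d,195+(a+.5)/5-.5,150+(b+.5)/5-.5,z)
C=[P(a,b,85) for a,b in [(80,52),(577,100),(530,557),(30,508)]]
L=np.array([[110,120],[110,-120],[-110,-120],[-110,120]])
f=lambda q:np.concatenate([(np.array([[np.cos(q[2]),-np.sin(q[2])],[np.sin(q[2]),np.cos(q[2])]])@l+q[:2]-c[:2]) for l,c in zip(L,C)])
s=least_squares(f,[570,170,0]);q=s.x;print(q,s.fun.round(1))
R=np.array([[np.cos(q[2]),-np.sin(q[2])],[np.sin(q[2]),np.cos(q[2])]])
print("dial pred",R@[45,0]+q[:2],"meas",P(304,207,103)[:2])
print("tab pred",R@[-65,0]+q[:2],"meas top",P(272,443,127)[:2])
print("ink",P(108,278,105), "in box", R.T@(P(108,278,105)[:2]-q[:2]))
a,b=P(247,203,141),P(362,187,141);e=b-a;print("bar",np.linalg.norm(e),(a+b)/2,"yaw",np.arctan2(e[1],e[0]),"reading",q[2]-np.arctan2(e[1],e[0]))
from scipy.spatial.transform import Rotation as Ro
st=ctrl.read_state();print(Ro.from_euler('xyz',st["tool_rot"]).as_matrix().round(3),st['clock'])
E
```

```text
[ 5.59159247e+02  2.00836880e+02 -9.56941700e-02] [ 2.1  1.6  1.6 -1.7 -2.2 -1.9 -1.5  2.1]
dial pred [603.95336337 196.53721131] meas [603.13956454 198.2876122 ]
tab pred [494.45663472 207.04751173] meas top [495.00498483 207.65971529]
ink [569.94204385 288.18068435 105.        ] in box [ 2.3879213  87.97446649]
bar 51.5369709209512 [605.43122049 191.72883597 141.        ] yaw -1.4301389646810376 reading 1.334444794667888
[[-0.917 -0.     0.399]
 [-0.399  0.001 -0.917]
 [-0.    -1.    -0.001]] 0.25
```

```bash
python3 -m inch '[0.6,-2,0,-1.8,0,-3,0, 0.6,-5,0,-4.6,0,-10,0, 0.6,-8.5,0,-7.9,0,-17,0, 0.6,-12,0,-11.2,0,-24,0, 0.6,-15.5,0,-14.5,0,-31,0, 0.6,-19,0,-17.7,0,-38,0, 0.6,-22.5,0,-21,0,-45,0, 0.6,-26,0,-24.3,0,-52,0, 0.6,-29.5,0,-27.5,0,-59,0, 0.6,-33,0,-30.8,0,-66,0, 0.6,-36.5,0,-34.1,0,-72,0, 0.6,-39,0,-36.4,0,-74.5,0]'
python3 - <<'E'
from cell import ctrl
from scipy.spatial.transform import Rotation as Ro
import numpy as np
s=ctrl.read_state();M=Ro.from_euler('xyz',s["tool_rot"]).as_matrix();print(M.round(3),s)
print((M.T@(np.array([604,197,230])-s['eef_pos'])).round(1))
E
```

```text
clock: 1.45
eef_pos: [472.9, -103.1, 231.7]
tool_rot: [-1.569, 0.001, -1.424]
force: [0.1, 0.1, 0.2]
width: 51.2
[[ 0.146  0.001  0.989]
 [-0.989  0.001  0.146]
 [-0.001 -1.     0.001]] {'clock': 1.45, 'qpos': array([ 0.42668895,  0.41121552, -0.37143465,  1.96066939,  0.20130297,
        0.80396272,  0.08958448]), 'qd': array([-0.58126835,  0.09574001, -0.1113721 , -0.14197379,  0.11447045,
        0.08557451, -0.36443634]), 'tau': array([ 2.51280606e+00, -4.13083684e+01, -2.87634663e+00, -1.54045558e+01,
       -1.63368951e-01,  8.16752181e-04,  4.87414487e-01]), 'eef_pos': array([ 472.88939903, -103.06022922,  231.66354745]), 'tool_rot': array([-1.56939045e+00,  8.09583394e-04, -1.42447935e+00]), 'force': array([0.14158648, 0.13523597, 0.24662406]), 'torque': array([-0.0670289 , -0.07368677,  0.02323783]), 'width': 51.193985568114954}
[-277.7    2.1  173.5]
```

```bash
python3 -m inch '[0.6,-4,0,2.5,0,0,0, 0.6,-8,0,5,0,0,0, 0.6,-12,0,7.5,0,0,0, 0.6,-16,0,10,0,0,0, 0.6,-20,0,12.5,0,0,0, 0.6,-24,0,15,0,0,0, 0.6,-26.8,0,16.8,0,0,0, 0.6,-27.6,0,17.3,0,0,0, 0.6,-27.6,0,17.3,0,0,0, 0.6,-27.6,0,17.3,0,0,0]'
python3 - <<'E'
from cell import imaging
import cv2,pickle
d=imaging.get_image("wrist");pickle.dump(d,open("w1.pkl","wb"))
cv2.imwrite("pics/w1.png",d["img"][:,:,::-1])
E
```

```text
clock: 2.45
eef_pos: [604.2, 189.0, 230.9]
tool_rot: [-1.572, -0.002, -1.432]
force: [0.1, -0.6, -0.7]
width: 51.5
```

View pics/w1.png

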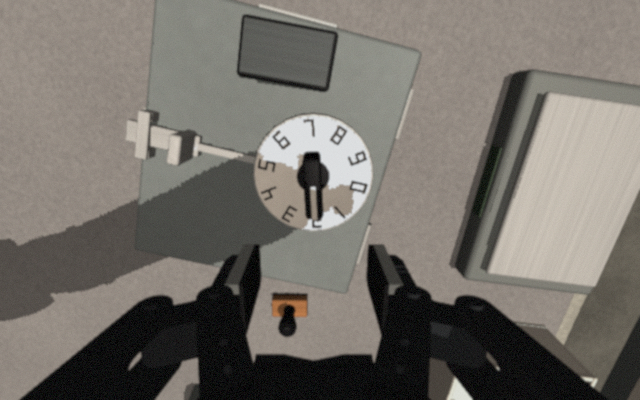

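The wrist view shows the dial face centred at about (313,171). The bar runs nearly straight down from (311,152) to (315,220), with the pointer near 2. I'll zoom in for the exact angle.

```bash
python3 - <<'E'
import cv2,pickle
from h import *
d=pickle.load(open("w1.pkl","rb"))
im=d["img"][105:240,240:390,::-1].astype(float)*1.6
cv2.imwrite("pics/w1z.png",cv2.resize(im.clip(0,255).astype('uint8'),None,fx=4,fy=4,interpolation=cv2.INTER_CUBIC))
for n,p in [("axis face",(604,197.4,103)),("axis top",(604,197.4,141))]: print(n,proj(d,p))
E
```

```text
axis face [314.89197543 177.82546215]
axis top [315.08452056 190.11287367]
```

View pics/w1z.png

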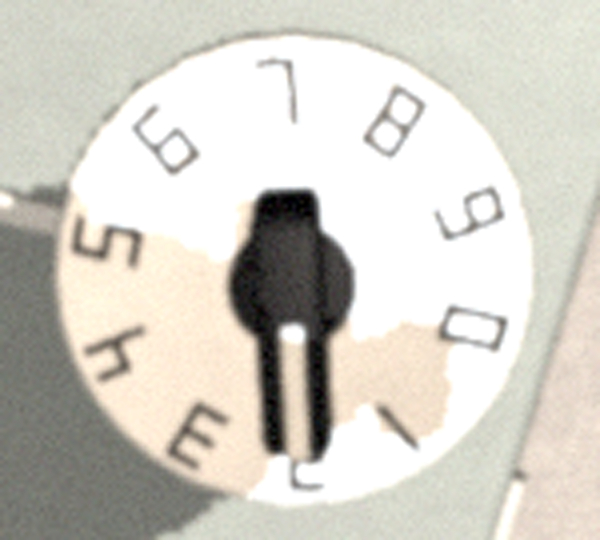

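```bash
python3 -m inch '[0.6,0,0,0,0,0,0, 0.6,0,0,0,0,0,0]'; python3 - <<'E'
from cell import imaging
import cv2,pickle
from h import *
d0=pickle.load(open("w1.pkl","rb"))
d=imaging.get_image("wrist");pickle.dump(d,open("w2.pkl","wb"))
im=d["img"][105:240,240:390,::-1].astype(float)*1.6
cv2.imwrite("pics/w2z.png",cv2.resize(im.clip(0,255).astype('uint8'),None,fx=4,fy=4,interpolation=cv2.INTER_CUBIC))
print(-d0["R"].T@d0["t"],-d["R"].T@d["t"])
print(ray(d0,313.4,172.4,103))
E
```

```text
clock: 2.7
eef_pos: [604.5, 189.4, 231.6]
tool_rot: [-1.571, -0.001, -1.433]
force: [-0.1, -0.5, 0.1]
width: 50.9
[593.55719521 264.36230366 373.9568319 ] [593.83382604 264.55574561 374.65789617]
[602.06273431 201.97527903 103.        ]
```

View pics/w2z.png

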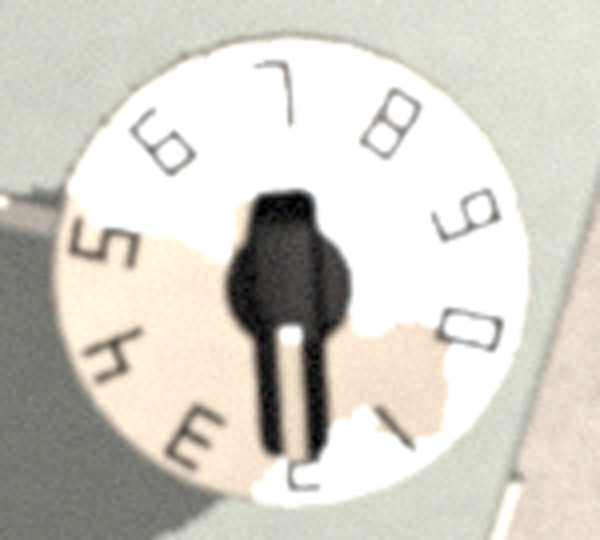

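```bash
python3 - <<'E'
import pickle,cv2
from h import *
from scipy.optimize import least_squares
from cell import ctrl
d=pickle.load(open("w2.pkl","rb"))
P=lambda a,b,z: ray(d,240+(a+.5)/4-.5,105+(b+.5)/4-.5,z)
# face rim fit
rim=np.array([P(a,b,103)[:2] for a,b in [(291,36),(528,270),(55,270),(300,507),(455,100),(100,120),(450,450),(120,430)]])
s=least_squares(lambda q:np.hypot(*(rim-q[:2]).T)-q[2],[603,198,52]);print("face",s.x,s.fun.round(1))
a,b=P(290,335,141),P(294,460,141);e=b-a;print("line",a,b,np.linalg.norm(e),np.arctan2(e[1],e[0]))
for (p,q) in [((258,340),(265,450)),((313,230),(325,450))]:
    a,b=P(*p,141),P(*q,141);e=b-a;print(a,b,np.arctan2(e[1],e[0]))
print("centre of back edge",P(285,225,141))
st=ctrl.read_state();print(st["eef_pos"])
print("TCP px",proj(d,st["eef_pos"]))
# digits 7 / 2 direction
a,b=P(280,92,103),P(304,475,103);e=b-a;print("7->2",np.arctan2(e[1],e[0]))
E
```

```text
face [602.25419922 199.57249831  51.78258982] [ 0.  -0.8 -0.8  0.6 -0.2  1.1  0.6 -0.7]
line [602.14103366 198.75807484 141.        ] [606.33267358 173.91093682 141.        ] 25.198216463684524 -1.4036727535017457
[596.30472215 196.9639163  141.        ] [600.49255595 175.19613016 141.        ] -1.3807317940269563
[603.60030308 219.16823468 141.        ] [611.98911373 176.78399917 141.        ] -1.3753987774457204
centre of back edge [598.38639433 219.38508055 141.        ]
[604.5778616  189.76909934 231.60114763]
TCP px [313.98347743 256.61227442]
7->2 -1.373022370531976
```

```bash
python3 -m inch '[0.6,-0.3,2,0,0,-1,0, 0.6,-0.86,5,0,0,-2.3,0, 0.6,-0.86,8,0,0,-2.3,0, 0.6,-0.86,10.4,0,0,-2.3,0, 0.6,-0.86,11.6,0,0,-2.3,0, 0.6,-0.86,11.9,0,0,-2.3,0, 0.6,-0.86,11.9,0,0,-2.3,0, 0.6,-0.86,11.9,0,0,-2.3,0]'
python3 - <<'E'
from cell import imaging
import cv2,pickle
d=imaging.get_image("wrist");pickle.dump(d,open("w3.pkl","wb"))
cv2.imwrite("pics/w3.png",d["img"][:,:,::-1])
E
```

```text
clock: 3.55
eef_pos: [604.3, 199.9, 113.7]
tool_rot: [-1.568, 0.001, -1.391]
force: [0.3, -0.4, 0.0]
width: 51.3
```

View pics/w3.png

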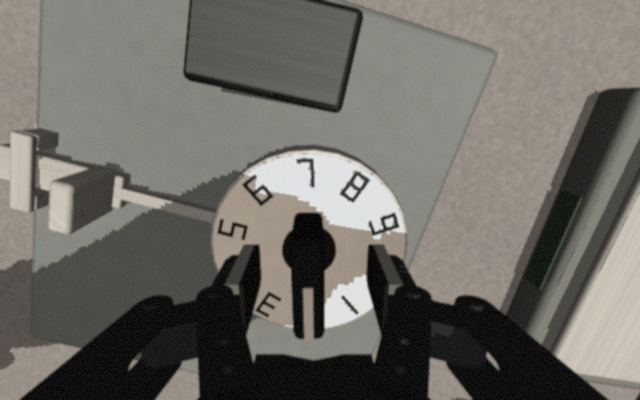

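The bar at (309,290) stands between the pads at (250,290) and (378,290), well centred. I'll close on it.

```bash
python3 -m inch '[0,0,0,0,0,0,0,0,0,0,0,0,0,0,0,0,0,0,0,0,0,0,0,0,0,0,0,0,0,0,0,0,0,0,0]'
python3 - <<'E'
from cell import imaging
import cv2,pickle
d=imaging.get_image("wrist")
cv2.imwrite("pics/w4.png",d["img"][:,:,::-1])
E
```

```text
clock: 4.1
eef_pos: [602.1, 199.4, 113.0]
tool_rot: [-1.573, -0.0, -1.39]
force: [-3.6, -1.1, 6.1]
width: 12.9
```

View pics/w4.png

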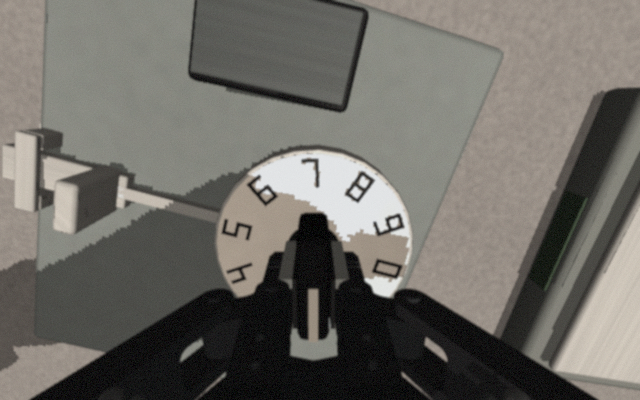

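```bash
python3 -m inch '[0,0,0,-0.1,0,3,0, 0,0,0,-0.15,0,8,0, 0,0,0,-0.15,0,13,0, 0,0,0,-0.15,0,18,0, 0,0,0,-0.15,0,23,0, 0,0,0,-0.15,0,28,0, 0,0,0,-0.15,0,32,0, 0,0,0,-0.15,0,34,0, 0,0,0,-0.15,0,34,0, 0,0,0,-0.15,0,34,0]'
python3 - <<'E'
from cell import imaging
import cv2,pickle
d=imaging.get_image("top")
pickle.dump(d,open("t5.pkl","wb"))
cv2.imwrite("pics/t5.png",cv2.resize(d["img"][150:270,195:320,::-1],None,fx=5,fy=5,interpolation=cv2.INTER_CUBIC)[:600])
d=imaging.get_image("wrist")
cv2.imwrite("pics/w5.png",d["img"][:,:,::-1])
E
```

```text
clock: 5.15
eef_pos: [602.0, 199.4, 113.0]
tool_rot: [-1.57, 0.0, -1.983]
force: [-2.2, -0.6, 5.2]
width: 12.7
```

View pics/w5.png

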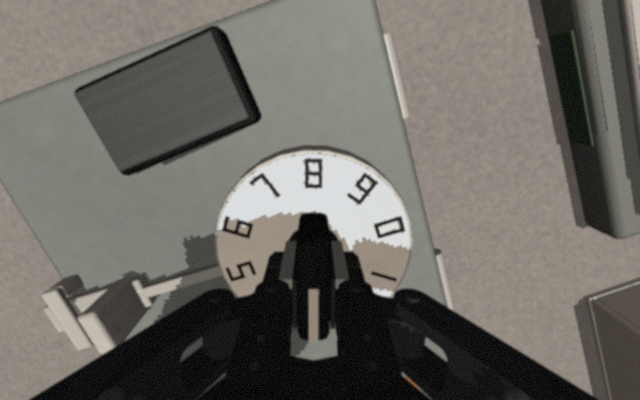

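The bar's rear end lines up with the 8 at (313,173), exactly opposite 3. I'll release, rise and check.

```bash
python3 -m inch '[0.6,0,0,0,0,0,0, 0.6,0,0,0,0,0,0, 0.6,0,0,0,0,0,0, 0.6,0,-1,0,0,0,0, 0.6,0,-4,0,0,0,0, 0.6,0,-8,0,0,0,0, 0.6,0,-11,0,0,0,0, 0.6,0,-12,0,0,0,0, 0.6,0,-12,0,0,0,0, 0.6,0,-12,0,0,0,0]'
python3 - <<'E'
from cell import imaging
import cv2,pickle
d=imaging.get_image("wrist");pickle.dump(d,open("w6.pkl","wb"))
im=d["img"][:,:,::-1]
cv2.imwrite("pics/w6.png",im)
cv2.imwrite("pics/w6z.png",cv2.resize((im[140:275,240:390].astype(float)*1.6).clip(0,255).astype('uint8'),None,fx=4,fy=4,interpolation=cv2.INTER_CUBIC))
E
```

```text
clock: 6.25
eef_pos: [601.1, 198.9, 231.4]
tool_rot: [-1.572, -0.001, -1.984]
force: [-0.8, 0.1, -0.1]
width: 51.3
```

View pics/w6.png

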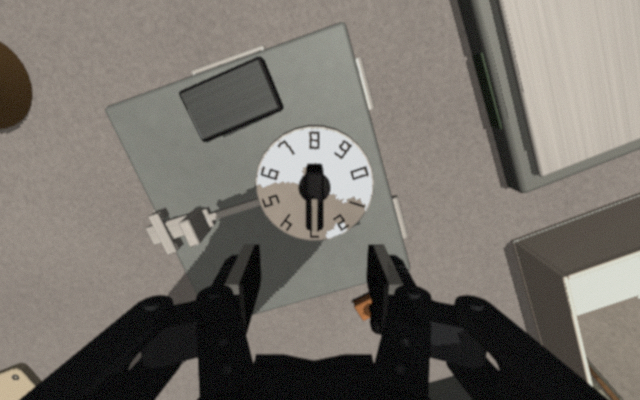

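View pics/w6z.png

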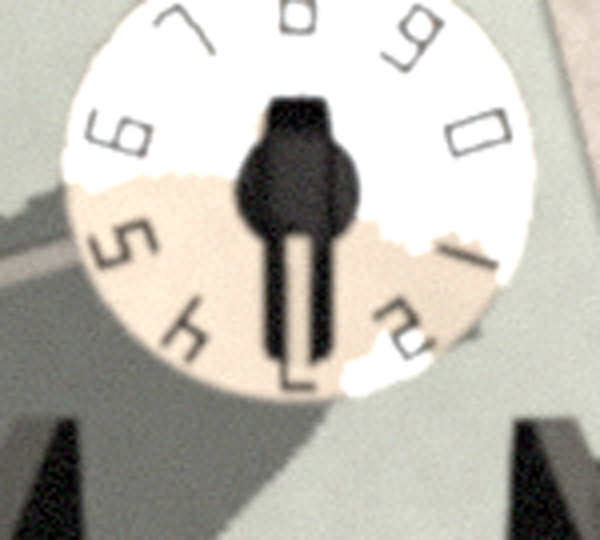

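The pointer stands at 3: the white line is at zoom x of about 299 and the 8 at 298. Next is the bolt. I'll hover over the tab with the jaws along its travel direction.

```bash
python3 -m inch '[0.5,1,0,-3,0,-5,0, 0.5,2.1,0,-6.5,0,-10,0, 0.5,3,0,-9.2,0,-15,0, 0.5,3.36,0,-10.28,0,-18,0, 0.5,3.36,0,-10.28,0,-18,0, 0.5,3.36,0,-10.28,0,-18,0, 0.5,3.36,0,-10.28,0,-18,0]'
python3 - <<'E'
from cell import imaging
import cv2,pickle
from h import *
d=imaging.get_image("wrist");pickle.dump(d,open("w7.pkl","wb"))
im=d["img"][:,:,::-1]
cv2.imwrite("pics/w7.png",im)
cv2.imwrite("pics/w7z.png",cv2.resize((im[110:260,220:400].astype(float)*1.4).clip(0,255).astype('uint8'),None,fx=4,fy=4,interpolation=cv2.INTER_CUBIC))
print(proj(d,(493.5,209.5,127)))
E
```

```text
clock: 7.0
eef_pos: [495.1, 209.3, 231.7]
tool_rot: [-1.571, -0.0, -1.672]
force: [0.6, 0.1, -1.2]
width: 42.9
[311.49958266 195.11022463]
```

View pics/w7.png

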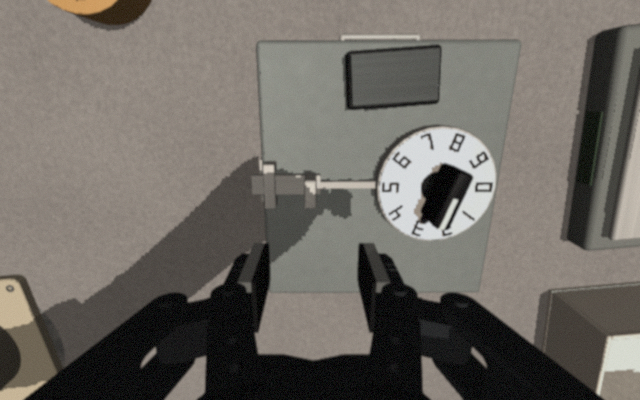

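View pics/w7z.png

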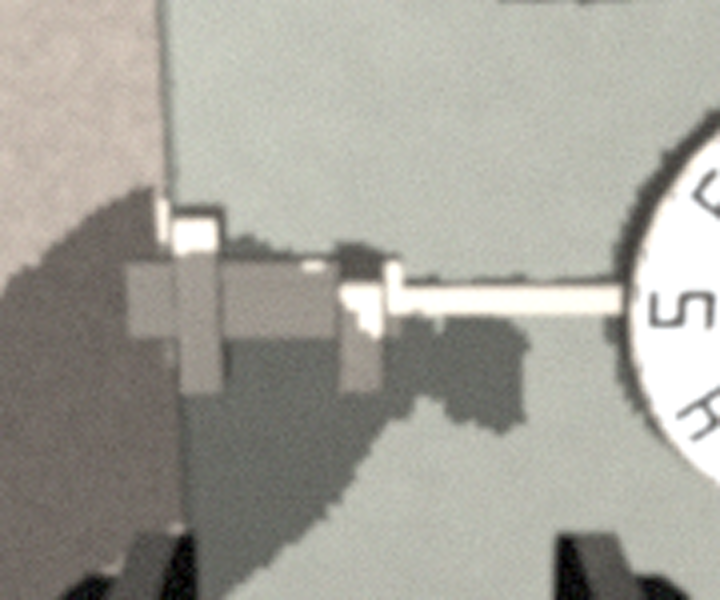

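The tab's top centre is at (310.3,194.5), within about 1 px of the prediction, so my tab position holds. Descending.

```bash
python3 -m inch '[0.4,0,2,-0.2,0,0,0, 0.4,0,5.5,-0.2,0,0,0, 0.4,0,9,-0.2,0,0,0, 0.4,0,11.5,-0.2,0,0,0, 0.4,0,12.5,-0.2,0,0,0, 0.4,0,12.65,-0.2,0,0,0, 0.4,0,12.65,-0.2,0,0,0, 0.4,0,12.65,-0.2,0,0,0]'
python3 - <<'E'
from cell import imaging
import cv2,pickle
d=imaging.get_image("wrist")
cv2.imwrite("pics/w8.png",d["img"][:,:,::-1])
E
```

```text
clock: 7.85
eef_pos: [493.3, 210.4, 107.0]
tool_rot: [-1.569, 0.001, -1.67]
force: [0.3, -0.3, -0.1]
width: 34.6
```

View pics/w8.png

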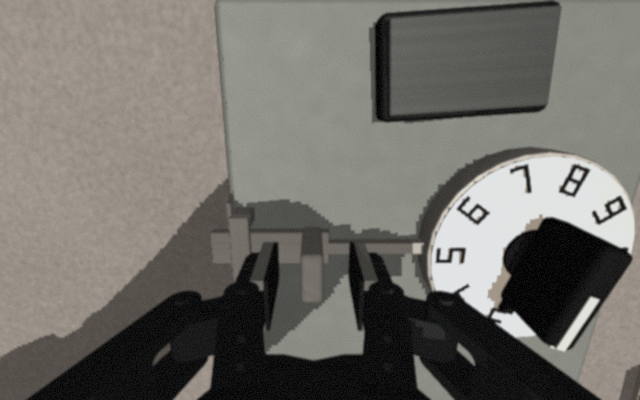

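The tab at (313,265) is midway between the pads at (265,285) and (362,285). I'll close on it, then draw it back.

```bash
python3 -m inch '[0,0,0,0,0,0,0,0,0,0,0,0,0,0,0,0,0,0,0,0,0,0,0,0,0,0,0,0]'; python3 -m inch '[0,0,0,0.4,0,0,0, 0,0,0,0.8,0,0,0, 0,0,0,0.8,0,0,0]'
```

```text
clock: 8.3
eef_pos: [492.7, 210.1, 106.8]
tool_rot: [-1.569, 0.001, -1.67]
force: [-0.9, -0.3, 6.7]
width: 8.9
clock: 8.6
eef_pos: [500.9, 209.3, 106.8]
tool_rot: [-1.569, 0.001, -1.67]
force: [-0.7, 0.0, 5.8]
width: 8.5
```

```bash
python3 -m inch '[0,0,0,0.4,0,0,0, 0,0,0,0.8,0,0,0, 0,0,0,1.2,0,0,0, 0,0,0,1.2,0,0,0]'; python3 -m inch '[0,0,0,0.2,0,0,0, 0,0,0,0.4,0,0,0, 0,0,0,0.4,0,0,0]'
```

```text
clock: 9.0
eef_pos: [512.4, 208.2, 106.8]
tool_rot: [-1.57, 0.0, -1.67]
force: [-1.8, -1.2, 7.1]
width: 8.9
clock: 9.3
eef_pos: [512.5, 208.2, 106.7]
tool_rot: [-1.576, -0.001, -1.669]
force: [-9.0, 0.3, 13.4]
width: 8.8
```

It stopped dead at about 20 mm, with force rising to about 9 N. I'll release and lift.

```bash
python3 -m inch '[0.4,0,0,-0.3,0,0,0, 0.4,0,0,-0.4,0,0,0, 0.4,0,0,-0.4,0,0,0, 0.4,0,0,-0.4,0,0,0, 0.4,0,-2,-0.4,0,0,0, 0.4,0,-6,-0.4,0,0,0, 0.4,0,-10,-0.4,0,0,0, 0.4,0,-12,-0.4,0,0,0, 0.4,0,-12.5,-0.4,0,0,0, 0.4,0,-12.5,-0.4,0,0,0, 0.4,0,-12.5,-0.4,0,0,0]'
python3 - <<'E'
from cell import imaging
from h import *
import cv2,pickle
d=imaging.get_image("wrist")
cv2.imwrite("pics/w9.png",d["img"][:,:,::-1])
c,s=np.cos(-.098),np.sin(-.098)
for k in (0,20): print(k,proj(d,(492.7+k*c,210+k*s,127)))
d=imaging.get_image("scene")
cv2.imwrite("pics/s9.png",d["img"][:,:,::-1])
E
```

```text
clock: 10.4
eef_pos: [511.4, 207.4, 229.5]
tool_rot: [-1.573, -0.001, -1.67]
force: [1.1, -0.7, 0.3]
width: 34.4
0 [290.05959259 194.93586708]
20 [315.19453394 194.90015741]
```

View pics/w9.png

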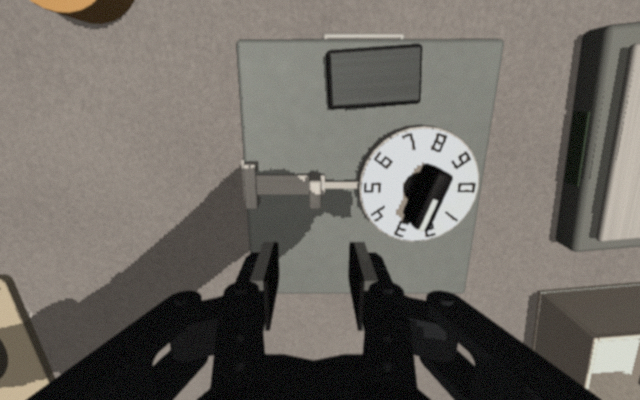

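View pics/s9.png

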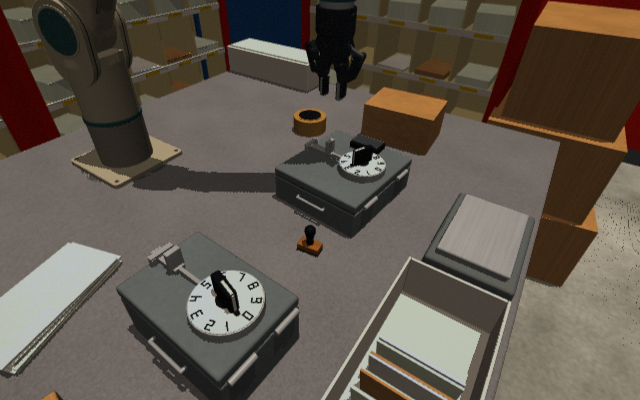

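The tab is now at (315,190), which matches the full 20 mm prediction of (315.2,194.9). The bar is out of its keeper, the pointer is still at 3, and the ink pad at (375,76) is in place. The gripper is clear, so I'm handing in.

```bash
python3 -c "
from cell import finish_job
print(finish_job())"
```

```text
the job is handed in; nothing more can be done
None
```

I unlocked the wide box and handed the job in at about 10.5 s of the 48 s allowed.

- **Dial:** I gripped the bar and turned it 34° clockwise. The wrist picture showed the pointer on 3 to within about 1°, and it was still there at the end.
- **Bolt:** I gripped the tab and slid it back until it stopped at about 20 mm, where the force rose to about 9 N. I then let go and lifted clear. In the last wrist picture the tab sits where a full 20 mm of travel puts it (column 315, 315.2 predicted), and the bar is out of its keeper. I read the tab row by eye at about 190 against 195 predicted, but that is across the travel.
- **Left alone:** The ink pad is in its place on the lid. The narrow box was never touched and looks the same in the last scene picture as in the first.

No check failed. My early estimates of the dial axis differed by up to about 5 mm between cameras. I settled it by letting the gripper centre itself on the bar.

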